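# Refit the control knob and hold it pressed

## Task

The power unit on the bench has lost its control knob. Pull wide open the drawer of the low plywood drawer unit, take out the bar-shaped pointer knob (not the round one), turn it so that the flat in its bore matches the flat of the D-shaft, and push it onto the shaft until it is fully home on the shoulder. Then press the knob down so that the sprung shaft sinks to its stop, as for a reset, and finish while still holding it pressed; leave the wagon on the drawer unit and the paint jar beside the power unit where they are.

Things in the scene. Friction and masses are not known exactly. Their poses are not given: they have to be found in the camera images.
- drawer_unit: low plywood drawer unit, 170 x 260 x 85 mm (x, y, z), fixed to the bench, with one drawer; origin at the centre of its underside; the drawer opens toward its -x side (roughly toward the robot). Its top is 85 mm above the bench
- drawer_unit_drawer0 (a joint): how far the drawer is pulled out, in m: 0 shut, 0.109 at its stop; takes about 2 N, stays where it is left, starts up to 15 mm open. Inside 125 x 218 mm; cork-lined floor 25 mm above the bench, side and back walls up to 63 mm, front panel up to 71 mm. The knobs lie 46 to 69 mm behind its front panel and ride along when it is pulled without jerks
- drawer_unit_drawer0_handle (a point): middle of the drawer's steel bar handle: a level round bar, 11 mm thick and 120 mm long along the drawer unit's y, its centre 35 mm off the drawer front (30 mm of clear gap behind it), 47 mm above the bench and 38 mm below the unit's top; same axes as the drawer unit
- pointer_knob: black knob, 40 g, upright in the drawer, nose away from the robot; origin: centre of its underside, mouth of the bore. Ribbed skirt 42 mm across, 10 mm high; on it a bar grip 22 mm wide, 10 to 32 mm up, from 21 mm behind the axis to a narrowing nose 27 mm ahead (+x). z up. Blind D-bore, 20 mm deep, 13.2 mm across, flat wall 2.1 mm from the axis on the nose side. 25 mm free beside the bar
- round_knob: a spare round knob of another unit, also in the drawer, not wanted: black plastic, 34 mm across and 22 mm high, no bar; origin at the centre of its underside. It and the pointer knob lie left and right in the drawer, either way round
- power_unit: grey metal power unit, 130 x 160 mm, 55 mm high, with a dark top plate, fixed to the bench; origin at the centre of its underside. The shaft rises from the round aluminium dial plate on its top, at (8, 26) mm in its axes; a toggle switch, a fuse cap and two binding posts, up to 18 mm tall, stand 65 mm or more from the shaft
- shaft_seat (a point): top of the round shoulder (19 mm across) at the foot of the upright D-shaft, on the shaft's axis, 67.5 mm above the bench when not pressed; the knob is home when its underside rests here. x axis: the direction in which the shaft's flat faces; the knob's nose must point the same way. It turns with the shaft
- shaft_tip (a point): tip of the D-shaft, on its axis, 16 mm above the shoulder. The steel shaft is 12 mm across, with one flat 1.5 mm from the axis over its whole length, and a 2 mm bevel at the tip; the fit in the knob has about 0.6 mm of play all round. It is held against turning by stiff friction (0.2 N m)
- shaft (a joint): how far the shaft is pushed in, in m: 0 at rest, 0.005 at its stop. A spring holds it up: it begins to sink at 4 N and meets its stop at 9 N; let go, it springs up again
- wagon: model wagon standing on the rear half of the drawer unit's top, 32 x 139 x 41 mm, origin under its middle; to be left alone
- jar: small paint jar, 30 mm across and 42 mm high, on the bench beside the power unit; origin at the centre of its underside; to be left alone

How it is judged:
On the way, in this order (a step that is already met when the one before it is completed fails the run):
1. the drawer is pulled open at least 70 mm (value of joint drawer_unit_drawer0 above 0.07 m), for 0.2 s.
2. the pointer knob is lifted out of the drawer (height (world z) of pointer_knob above 0.09 m), for 0.2 s.
3. the pointer knob is home on the shaft's shoulder, flat to flat (horizontal distance between pointer_knob and shaft_seat below 0.003 m and z of pointer_knob in the frame of shaft_seat below 0.003 m and angle between the x axis of pointer_knob and the x axis of shaft_seat, either way round below 0.35 rad), for 0.2 s.
At the end, for the whole second after the job is handed in: the pointer knob is on the D-shaft (within 3 mm of axis and shoulder, flats matching to 0.35 rad, upright) and the gripper still presses it (over 2 N), so that the shaft stays pushed in by more than 4 of its 5 mm, at rest; wagon and jar within 40 mm of their places (all of step 3 and angle between pointer_knob's own z axis and vertical below 0.12 rad and value of joint shaft above 0.004 m and contact force between the fingers and pointer_knob above 2 N and linear speed of pointer_knob below 0.02 m/s); the arm keeps its last pose, push and grip.
It fails at once if the wagon is pushed more than 40 mm away or off the drawer unit (distance of wagon from where it was at the start of the episode above 0.04 m).
It fails at once if the paint jar is pushed more than 40 mm away or knocked over (distance of jar from where it was at the start of the episode above 0.04 m or angle between jar's own z axis and vertical above 0.8 rad).
It also fails if it takes over 64 s, if anything falls off the work surface, if the arm or the gripper's body presses on something with over 40 N, if the wrist force passes 120 N, or if a joint passes its speed limit or range.

## Robot

A 6-joint arm with a two-finger parallel gripper is mounted at the origin on a cart in front of the work surface, level with it; the furniture and walls round the work are solid. World frame = base frame: x ahead of the robot, y to its left, z up, the work surface at z = 0. Lengths are in m, angles in rad, forces in N, time in s.
With the tool pointing down it reaches from about 0.35 to 0.975 m from the base axis. Payload 7.1 kg.
Tool frame: the origin (TCP) lies midway between the tips of the shut fingers; the grasp point (between the pads) lies 19 mm behind it; z points along the fingers, x is the direction in which the jaws open and shut, and the axes are right-handed (so a half turn about z gives the same grasp; the last joint's range is limited). The gripper opens to 88 mm and grips with 3 to 60 N. Pads are 20 mm wide; open, the fingers measure 115 mm over their backs; the gripper's body (75 mm by 178 mm) begins 61 mm behind the grasp point.
Start: joints at [-1.144, 0.423, 1.63, -0, 1.089, -0.019], TCP at [0.27, -0.564, 0.223] pointing down, gripper open.
Joint ranges: [-3, 3], [-0.9, 2.11], [0.09, 2.58], [-1.31, 4.45], [0.11, 2.69], [-2.54, 2.54]. Speed limits (rad/s): [2.39, 2.39, 3.01, 3.14, 3.14, 3.14].

## Interface

Orientations are given as a unit quaternion [w, x, y, z].
In Python, from station import move_pose, movel, movej, command_gripper, wait, inverse_kinematics, read_camera, camera_info, MotionError, job_done, get_time, get_joint_pos, get_qvel, get_effort, get_tcp_pos, get_ee_rot, get_ft_force, get_ft_torque, get_grip_width gives the robot as it stands. Calls block until the motion is done:
- move_pose(position, orientation): joint-space move of the TCP to a pose.
- movel(position, frame=None, v=0.15, until_force=None): straight line of the TCP; frame=None keeps the orientation; v is the mean speed in m/s. With until_force (N) it stops when the force on the tool has changed by that much, and returns True; else False.
- movej(angles): joint-space move.
- command_gripper(opening): opening from 0.0 (shut) to 1.0 (fully open); the grip force is fixed at half the most; returns when the fingers have stopped.
- wait(seconds).
- inverse_kinematics(position, orientation): joint angles nearest the present ones, or None.
- read_camera(name): name is "scene" or "side" or "wrist"; returns the picture (400x640x3 uint8, red, green, blue); there is no depth.
- camera_info(name): a dict with "intrinsics" (3x3 intrinsics, pixels), "T" (4x4, takes a point from camera to world coordinates); the wrist camera has in their place "tool_from_camera" (4x4, takes a point from camera to tool coordinates, whose origin is the TCP and whose axes are the tool frame's). Camera axes: x right, y up, looking along -z (the intrinsics and any distortion apply to the point x, -y, -z); pixel columns grow to the right and rows downward; lengths in m; the calibration is good to about 2 mm. The wrist camera is an equidistant fisheye: a pixel r from the principal point sees the ray r / f radians off the axis. A picture is of the moment at which its call begins: read the wrist's pose just before it. camera_info takes no time and is no camera call.
A pose or a line that the arm cannot do raises MotionError and nothing moves.
- job_done(): hands the job in, once; it reports no verdict.
Readings, each from a call of its own:
- get_time(): time.
- get_joint_pos(): joint angles.
- get_qvel(): joint speeds.
- get_effort(): joint torques, N m.
- get_tcp_pos(): TCP position.
- get_ee_rot(): TCP orientation.
- get_ft_force(): force on the tool from outside, world axes, zero at the start.
- get_ft_torque(): the same for the moment, N m.
- get_grip_width(): opening from 0.0 (shut) to 1.0 (fully open).
Only numpy, scipy, OpenCV 4.12 (cv2) and the standard library are available. Lean on these libraries where they do the work, as an engineer would, in place of code of your own. Each camera call takes 0.05 s, during which the arm holds its last target.

## Working session

There is one attempt and no reset: what is moved stays moved. The work goes in short steps, each a Python script; the robot and the scene stay as the last script left them, time stands still between calls to the robot, and variables do not carry over. Pictures are saved under pics/ and viewed, and the job is handed in when it is done.

```bash
mkdir -p pics; ls
cat > a.py <<'E'
from station import *
import cv2,numpy as np
for n in ["scene","side","wrist"]:
    im=read_camera(n); cv2.imwrite(f"pics/{n}0.png",im[:,:,::-1]); 
    i=camera_info(n); print(n,{k:np.round(v,4).tolist() if not isinstance(v,str) else v for k,v in i.items()})
print(get_time(),get_tcp_pos(),get_ee_rot())
E
python3 a.py
```

```text
pics
scene {'intrinsics': [[428.9936, 0.0, 321.9983], [0.0, 428.9936, 202.9379], [0.0, 0.0, 1.0]], 'T': [[-0.6295, 0.5942, -0.5007, 0.1206], [-0.777, -0.4817, 0.4052, 0.4044], [-0.0005, 0.6441, 0.7649, 0.7705], [0.0, 0.0, 0.0, 1.0]]}
side {'intrinsics': [[368.3198, 0.0, 321.0014], [0.0, 368.3198, 201.0605], [0.0, 0.0, 1.0]], 'T': [[0.9744, 0.1524, -0.1653, 0.4347], [-0.2249, 0.654, -0.7223, -0.6228], [-0.002, 0.741, 0.6715, 0.7102], [0.0, 0.0, 0.0, 1.0]]}
wrist {'intrinsics': [[309.7069, 0.0, 323.0743], [0.0, 309.7069, 206.8847], [0.0, 0.0, 1.0]], 'tool_from_camera': [[1.0, -0.0, 0.0006, -0.0004], [0.0001, -0.9646, -0.2639, -0.073], [0.0006, 0.2639, -0.9646, -0.1625], [0.0, 0.0, 0.0, 1.0]]}
0.15 [ 0.26931749 -0.56352793  0.22208483] [-3.18326833e-04  8.45913800e-01 -5.33319324e-01 -4.91260144e-04]
```

View pics/scene0.png

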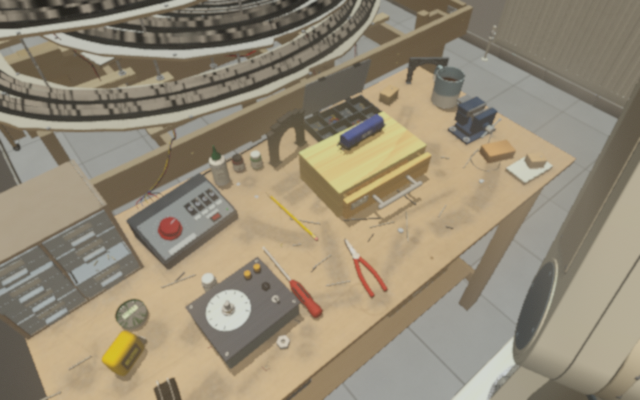

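View pics/side0.png

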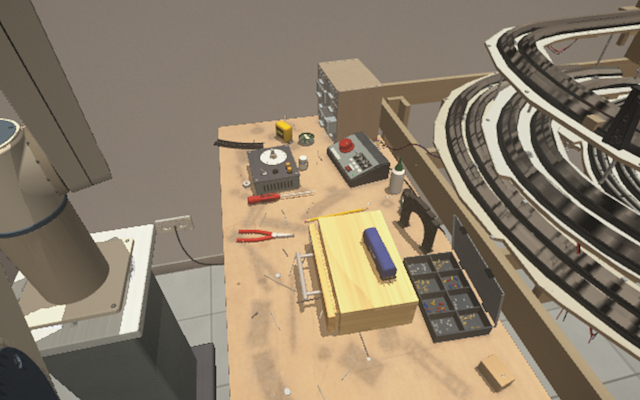

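View pics/wrist0.png

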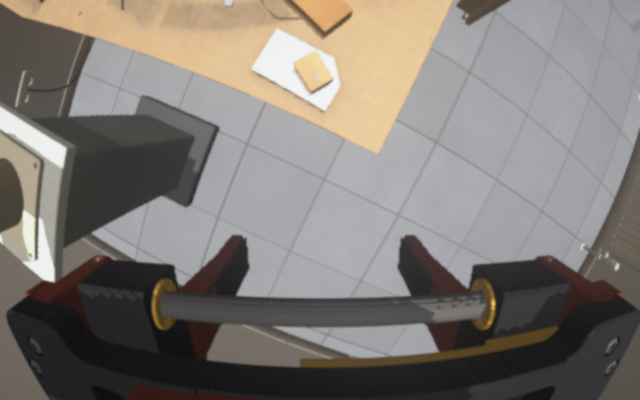

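The scene view shows the drawer unit around (365,165), its handle at (400,190), the power unit at (245,310) with the shaft near (228,308), and the jar at (208,282). In the side view the unit is at (365,270), the handle at (303,275) and the power unit at (273,168). I'll enlarge both.

Run:
```python
import cv2
s=cv2.imread("pics/scene0.png"); d=cv2.imread("pics/side0.png")
def c(im,x,y,w,h,k,n): cv2.imwrite(n,cv2.resize(im[y:y+h,x:x+w],None,fx=k,fy=k,interpolation=cv2.INTER_CUBIC))
c(s,290,100,160,120,5,"pics/c1.png"); c(d,280,195,150,150,4,"pics/c2.png")
c(s,180,250,130,110,5,"pics/c3.png"); c(d,235,135,80,65,8,"pics/c4.png")
```

```text
(no output)
```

View pics/c1.png

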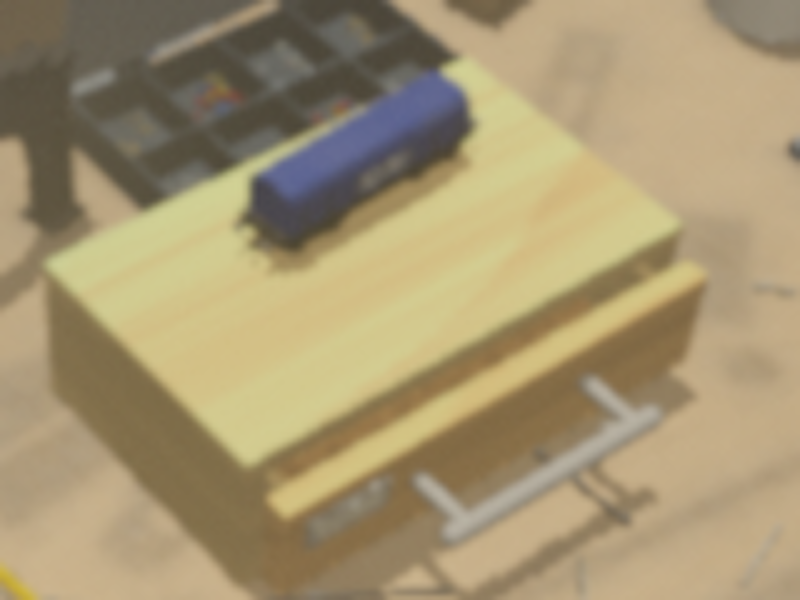

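View pics/c2.png

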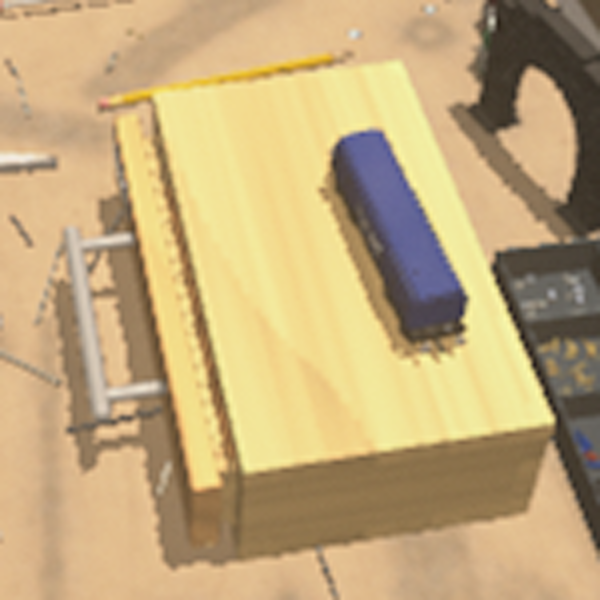

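View pics/c3.png

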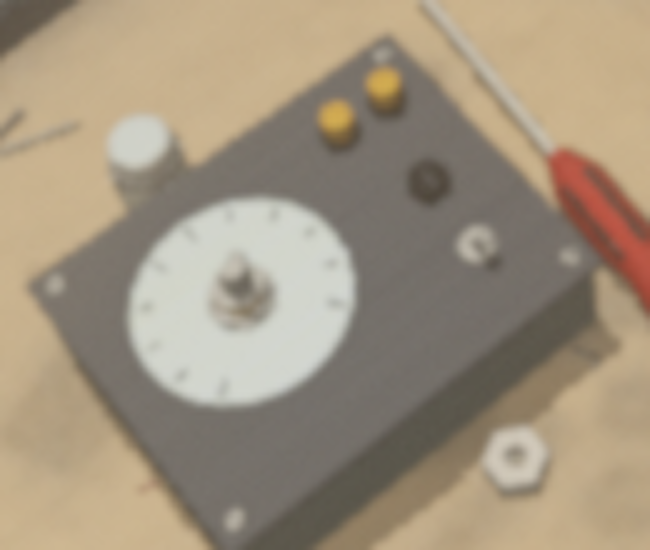

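View pics/c4.png

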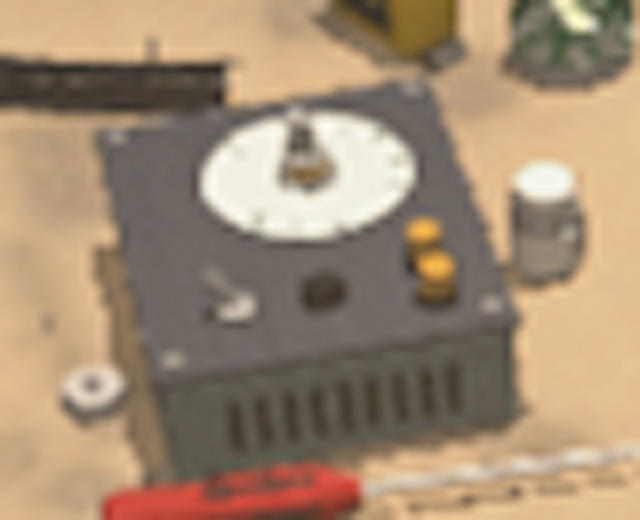

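```bash
cat > h.py <<'E'
from station import *
import cv2,numpy as np
def ray(n,u,v):
    i=camera_info(n);K=np.array(i["intrinsics"]);T=np.array(i["T"])
    d=np.array([(u-K[0,2])/K[0,0],-(v-K[1,2])/K[1,1],-1.]); return T[:3,3],T[:3,:3]@d
def onz(n,u,v,z):
    o,d=ray(n,u,v); return o+d*(z-o[2])/d[2]
def Rq(q):
    w,x,y,z=q; return np.array([[1-2*(y*y+z*z),2*(x*y-z*w),2*(x*z+y*w)],[2*(x*y+z*w),1-2*(x*x+z*z),2*(y*z-x*w)],[2*(x*z-y*w),2*(y*z+x*w),1-2*(x*x+y*y)]])
def down(a): # tool x axis at world yaw a, z down : Rz(a)*Rx(pi)
    return np.array([0,np.cos(a/2),np.sin(a/2),0])
def wristz(u,v,z,p,q):
    i=camera_info("wrist");K=np.array(i["intrinsics"]);C=np.array(i["tool_from_camera"])
    a=np.array([u-K[0,2],v-K[1,2]])/K[0,0]; th=np.hypot(*a); s=np.sin(th)/max(th,1e-9)
    d=np.array([a[0]*s,-a[1]*s,-np.cos(th)])
    R=Rq(q); o=p+R@C[:3,3]; d=R@C[:3,:3]@d
    return o+d*(z-o[2])/d[2]
def snap(n,name):
    p=np.array(get_tcp_pos());q=np.array(get_ee_rot())
    im=read_camera(n)[:,:,::-1].copy(); cv2.imwrite(f"pics/{name}.png",im); return im,p,q
E
python3 - <<'E'
from h import *
np.set_printoptions(precision=4,suppress=True)
def f(n,x0,y0,k,pts,z):
    P=np.array([onz(n,x0+(x+.5)/k-.5,y0+(y+.5)/k-.5,z) for x,y in pts]);print(n,z);print(P[:,:2],"mean",P.mean(0)[:2])
f("scene",290,100,5,[(50,265),(245,465),(680,228),(463,60)],.085)
f("side",280,195,4,[(155,95),(242,472),(553,425),(402,62)],.085)
f("scene",290,100,5,[(455,530),(652,412)],.047)
f("side",280,195,4,[(72,235),(100,410)],.047)
f("scene",290,100,5,[(272,498),(700,270)],.071)
f("scene",180,250,5,[(30,285),(388,38),(600,262),(222,545)],.055)
f("side",235,135,8,[(100,135),(160,378),(515,318),(430,80)],.055)
f("scene",180,250,5,[(236,255)],.0835)
f("side",235,135,8,[(300,118)],.0835)
f("scene",180,250,5,[(242,302)],.057)
f("side",235,135,8,[(308,175)],.057)
f("scene",180,250,5,[(140,140)],.042)
f("side",235,135,8,[(545,180)],.042)
E
```

```text
scene 0.085
[[ 0.7207 -0.0144]
 [ 0.5695 -0.0043]
 [ 0.5539 -0.2602]
 [ 0.7091 -0.269 ]] mean [ 0.6383 -0.137 ]
side 0.085
[[ 0.5686 -0.0092]
 [ 0.5532 -0.2652]
 [ 0.7072 -0.2747]
 [ 0.7229 -0.0157]] mean [ 0.638  -0.1412]
scene 0.047
[[ 0.5074 -0.0739]
 [ 0.5013 -0.1934]] mean [ 0.5044 -0.1336]
side 0.047
[[ 0.5046 -0.0731]
 [ 0.4978 -0.1919]] mean [ 0.5012 -0.1325]
scene 0.071
[[ 0.557  -0.0094]
 [ 0.5369 -0.2592]] mean [ 0.547  -0.1343]
scene 0.055
[[0.5539 0.372 ]
 [0.5609 0.2126]
 [0.4311 0.206 ]
 [0.428  0.3665]] mean [0.4935 0.2893]
side 0.055
[[0.4236 0.3585]
 [0.4322 0.203 ]
 [0.56   0.2082]
 [0.5549 0.3672]] mean [0.4927 0.2842]
scene 0.0835
[[0.5014 0.3117]] mean [0.5014 0.3117]
side 0.0835
[[0.4981 0.3099]] mean [0.4981 0.3099]
scene 0.057
[[0.4987 0.316 ]] mean [0.4987 0.316 ]
side 0.057
[[0.4988 0.3105]] mean [0.4988 0.3105]
scene 0.042
[[0.5902 0.3096]] mean [0.5902 0.3096]
side 0.042
[[0.5896 0.3076]] mean [0.5896 0.3076]
```

Run:
```python
from h import *
np.set_printoptions(precision=4,suppress=True)
a=-0.06
h=np.array([.5025,-.133]); 
command_gripper(0.32)
move_pose([*h,.17],down(a)); print(get_time(),get_joint_pos(),get_tcp_pos())
movel([*h,.10],v=.15)
im,p,q=snap("wrist","w1"); print(p,q)
snap("side","s1")
```

```text
2.9667 [-0.283   0.3426  1.9016 -0.0002  0.8969 -0.2215] [ 0.5026 -0.1338  0.1701]
[ 0.5027 -0.1334  0.1002] [ 0.      0.9995 -0.0303  0.0001]
```

View pics/w1.png

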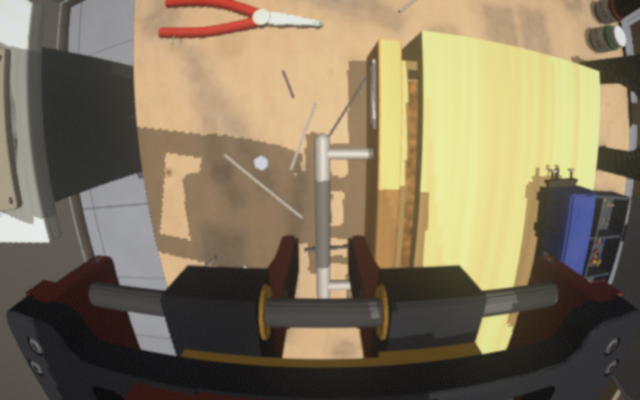

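View pics/s1.png

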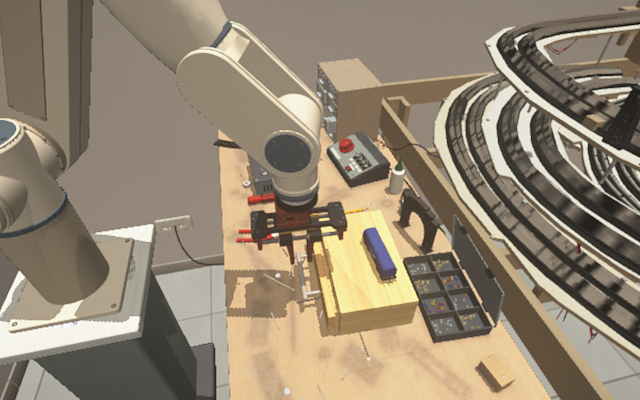

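The wrist view shows the bar at column 322, vertical and centred between the fingertips (about 296 and 352). Next I lower the gripper, grip the bar and pull.

Run:
```python
from h import *
np.set_printoptions(precision=4,suppress=True)
a=-0.06
h=np.array([.5025,-.133]); u=np.array([np.cos(a),np.sin(a)])
print(movel([*h,.032],v=.1,until_force=15))
command_gripper(0.0); print(get_grip_width(),get_ft_force())
p=np.array(get_tcp_pos())
print(movel([*(p[:2]-u*.092),p[2]],v=.055,until_force=25),get_ft_force(),get_time(),get_tcp_pos())
command_gripper(0.32)
p=np.array(get_tcp_pos())
movel([*p[:2],.16],v=.2)
im,p,q=snap("wrist","w2"); print(p,q,get_time())
snap("scene","sc2");snap("side","s2")
```

```text
False
0.11849632424303608 [-1.1965 -0.7979  5.0557]
False [-0.973  -8.5515  3.7227] 6.7667 [ 0.4104 -0.1281  0.0325]
[ 0.4101 -0.1272  0.1594] [-0.0001  0.9996 -0.03   -0.0004] 8.1083
```

View pics/w2.png

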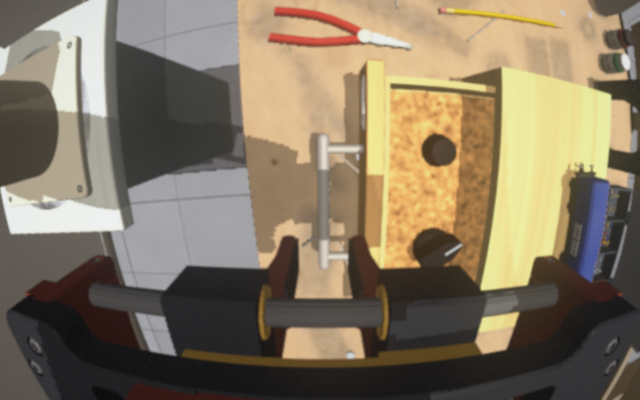

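View pics/sc2.png

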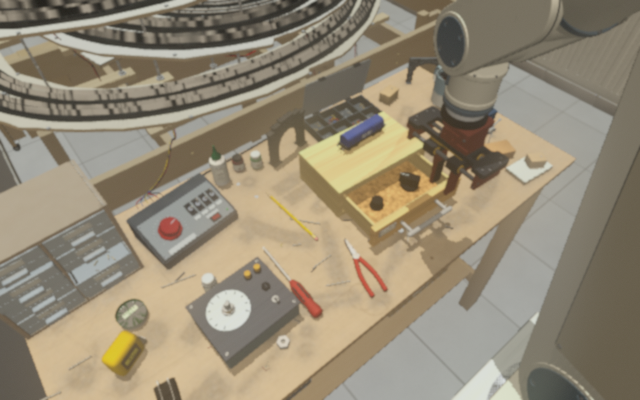

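View pics/s2.png

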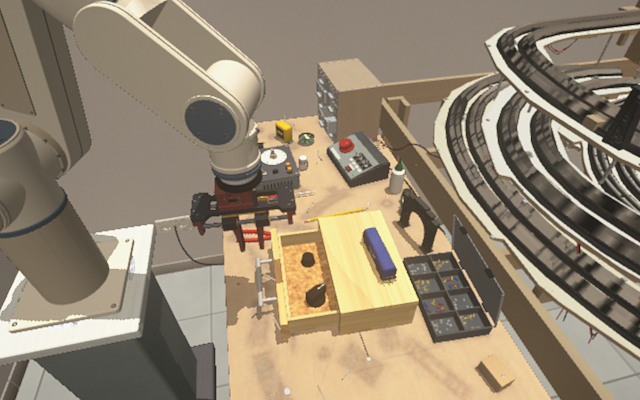

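The drawer is wide open. The round knob is at (438,150) in the wrist view; the pointer knob, with its white pointer line, is at (436,247). I'll enlarge the pointer knob for its pose.

Run:
```python
import cv2
def c(n,x,y,w,h,k,o): im=cv2.imread(n);cv2.imwrite(o,cv2.resize(im[y:y+h,x:x+w],None,fx=k,fy=k,interpolation=cv2.INTER_CUBIC))
c("pics/w2.png",395,210,90,70,8,"pics/d1.png")
c("pics/s2.png",285,265,70,55,9,"pics/d2.png")
c("pics/sc2.png",380,155,70,55,9,"pics/d3.png")
```

```text
(no output)
```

View pics/d1.png

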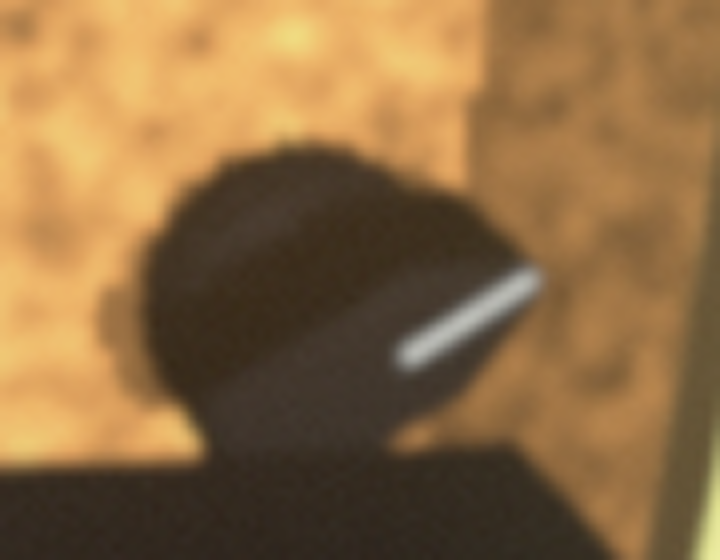

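View pics/d2.png

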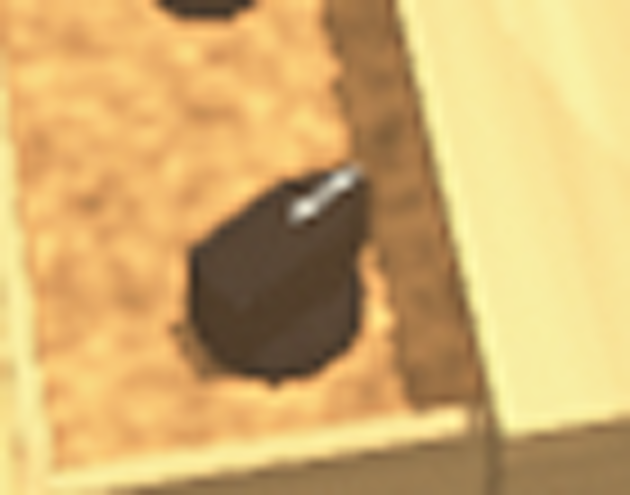

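View pics/d3.png

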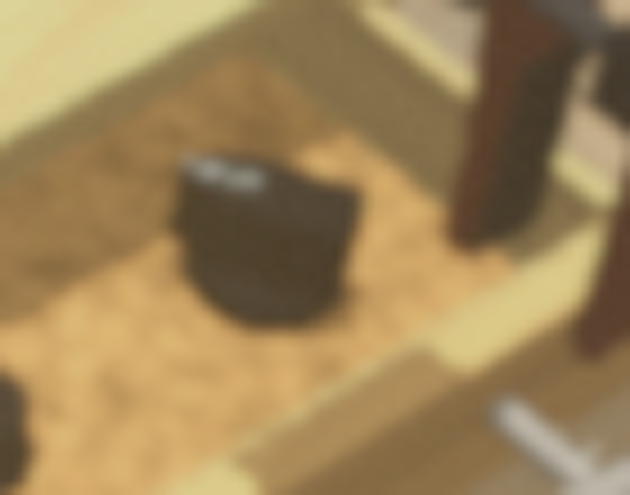

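Run:
```python
from h import *
np.set_printoptions(precision=4,suppress=True)
p=np.array([0.4101,-0.1272,0.1594]);q=np.array([-0.0001,0.9996,-0.03,-0.0004])
W=[wristz(395+(x+.5)/8-.5,210+(y+.5)/8-.5,.057,p,q)[:2] for x,y in [(405,358),(540,275)]]
S=[onz("side",285+(x+.5)/9-.5,265+(y+.5)/9-.5,.057)[:2] for x,y in [(295,213),(357,168)]]
S2=[onz("scene",380+(x+.5)/9-.5,155+(y+.5)/9-.5,.057)[:2] for x,y in [(263,180),(188,165)]]
for A in (W,S,S2):
    d=A[1]-A[0]; y=np.arctan2(d[1],d[0]); print(A,np.linalg.norm(d),np.degrees(y), A[1]-.0265*d/np.linalg.norm(d))
# skirt leftmost/bottom in side
```

```text
[array([ 0.5279, -0.1823]), array([ 0.5457, -0.1729])] 0.02010461882247572 27.95263257823883 [ 0.5223 -0.1853]
[array([ 0.527 , -0.1833]), array([ 0.5439, -0.1744])] 0.01914571728266582 27.736219080199504 [ 0.5205 -0.1867]
[array([ 0.5283, -0.1825]), array([ 0.5441, -0.1714])] 0.019309511885276524 34.9360417379297 [ 0.5224 -0.1866]
```

Run:
```python
from h import *
np.set_printoptions(precision=4,suppress=True)
move_pose([.499,.27,.12],down(0.0))
im,p,q=snap("wrist","w3"); print(list(p),list(q),get_time(),get_joint_pos())
c=im[90:310,200:460]; cv2.imwrite("pics/w3c.png",cv2.resize(c,None,fx=3,fy=2.7272727,interpolation=cv2.INTER_CUBIC))
```

```text
[np.float64(0.4991099439605204), np.float64(0.26904598527634016), np.float64(0.11998176566689894)] [np.float64(0.00017920992480937207), np.float64(0.9999998832540155), np.float64(-0.00043442532146889117), np.float64(-0.00011247398970266301)] 9.775 [ 0.4731  0.4782  1.8274 -0.0002  0.8362  0.4747]
```

View pics/w3.png

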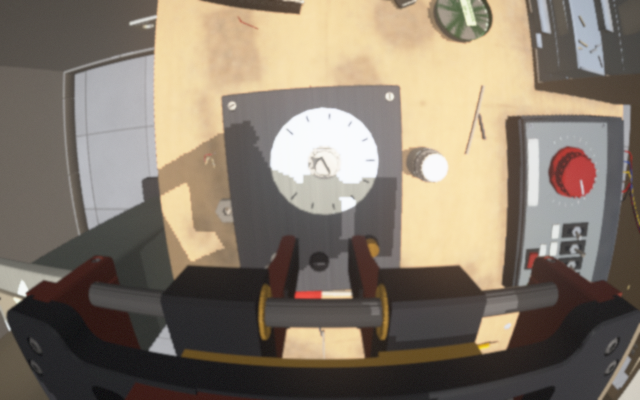

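Run:
```python
import cv2
im=cv2.imread("pics/w3.png")[135:185,292:352]; cv2.imwrite("pics/w3d.png",cv2.resize(im,None,fx=12,fy=12,interpolation=cv2.INTER_CUBIC))
```

```text
(no output)
```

View pics/w3d.png

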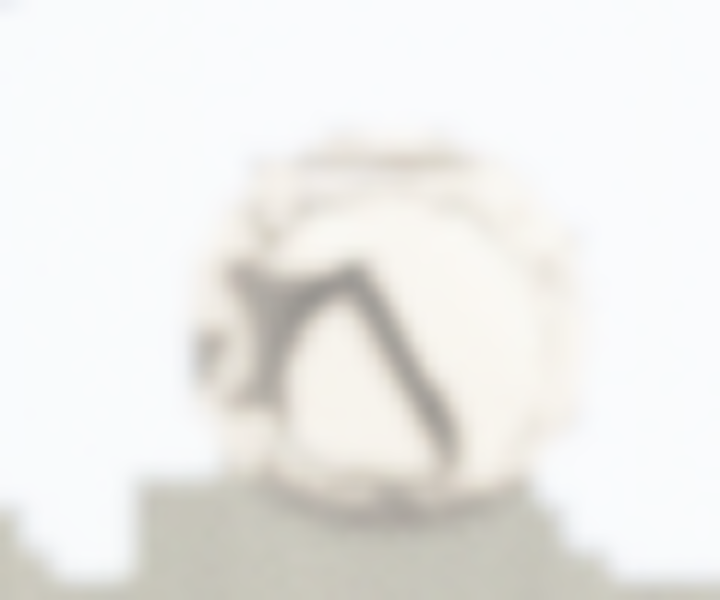

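The shaft tip shows a flat edge running from (355,270) to (450,460) in the crop, so its normal is at about +27° or −153°. The view doesn't tell me which side is solid, so I'll take two oblique close views.

Run:
```python
from h import *
np.set_printoptions(precision=4,suppress=True)
out=[]
from scipy.optimize import fsolve
for k,(x,y) in enumerate([(.555,.30),(.45,.235)]):
    movel([x,y,.105],v=.2)
    im,p,q=snap("wrist",f"w4_{k}"); print(list(map(float,p)),list(map(float,q)),get_time())
    uv=fsolve(lambda s: (wristz(s[0],s[1],.0755,p,q)-[.499,.311,0])[:2],[320,160]); print(uv)
    u,v=map(int,uv); c=im[max(v-30,0):v+30,u-30:u+30]; out.append(cv2.resize(c,(400,400),interpolation=cv2.INTER_CUBIC))
cv2.imwrite("pics/w4.png",np.hstack(out))
```

```text
[0.5544381357832113, 0.2988675672796015, 0.10460254384199619] [0.00038616264929108656, 0.9999995450693495, -0.0005020312363181465, -0.0007132349823170274] 10.3
[238.7699 218.9307]
[0.4510795661712495, 0.23555603145213275, 0.10569072658509204] [-0.0004986410023775973, 0.9999993898590751, -3.858462669771661e-05, 0.0009849618545015775] 11.1167
[398.326  121.7109]
```

View pics/w4.png

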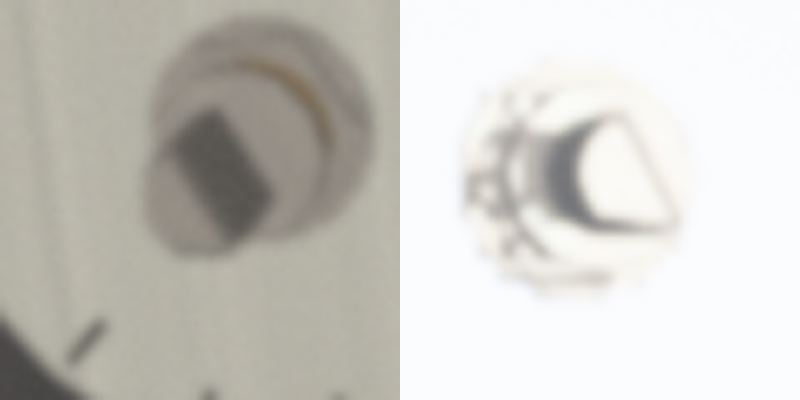

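The dark flat face is plainly visible from the +x+y side and the solid D lies toward −x−y, so the flat faces roughly +27°. Now the exact axis and yaw.

Run:
```python
from h import *
np.set_printoptions(precision=4,suppress=True)
V=[((238,218),np.array([0.5544381357832113,0.2988675672796015,0.10460254384199619]),np.array([0.00038616,0.99999954,-0.000502,-0.0007132])),
((398,121),np.array([0.4510795661712495,0.23555603145213275,0.10569072658509204]),np.array([-0.00049864,0.9999993,-3.8585e-05,0.00098496]))]
pts=[([(168,152),(230,250)],(263,128)),([(222,115),(275,218)],(177,178))]
for (c,p,q),(ch,sh) in zip(V,pts):
    f=lambda P,z: wristz(c[0]-30+(P[0]+.5)*.15-.5,c[1]-30+(P[1]+.5)*.15-.5,z,p,q)[:2]
    A=[f(x,.0835) for x in ch]; d=A[0]-A[1]; print(A,np.linalg.norm(d),np.degrees(np.arctan2(d[1],d[0]))-90, "sh",f(sh,.0675))
    n=np.array([d[1],-d[0]])/np.linalg.norm(d); print("axis from chord",(A[0]+A[1])/2-n*.0015)
p=np.array([.49911,.269046,.119982]);q=np.array([.000179,1,-.000434,-.000112])
f=lambda x,y,z: wristz(292+(x+.5)/12-.5,135+(y+.5)/12-.5,z,p,q)[:2]
print("sh",f(388,325,.0675), f(355,270,.0835),f(450,460,.0835))
# dial plate centre: threshold bright in w3? use ellipse edges
```

```text
[array([0.4978, 0.3192]), array([0.5032, 0.3094])] 0.011193599228884604 29.085088205388942 sh [0.5032 0.3172]
axis from chord [0.4992 0.3136]
[array([0.4985, 0.3194]), array([0.5037, 0.3102])] 0.010544256544020685 29.395749186836355 sh [0.4981 0.3139]
axis from chord [0.4998 0.3141]
sh [0.5004 0.3158] [0.4986 0.3207] [0.5037 0.3103]
```

Run:
```python
from h import *
np.set_printoptions(precision=4,suppress=True)
a=np.radians(-62)
p=get_tcp_pos(); movel([p[0],p[1],.16],v=.2)
command_gripper(.42)
move_pose([.487,-.205,.11],down(a))
im,p,q=snap("wrist","w5"); print(list(map(float,p)),list(map(float,q)),get_time(),get_joint_pos())
```

```text
[0.4872991172660348, -0.20429629120887594, 0.1101362339810456] [-7.281297847595416e-05, 0.857512858423019, -0.514462522665019, 7.148844993899853e-05] 13.6083 [-0.4192  0.4476  1.9176  0.0002  0.7763  0.6611]
```

View pics/w5.png

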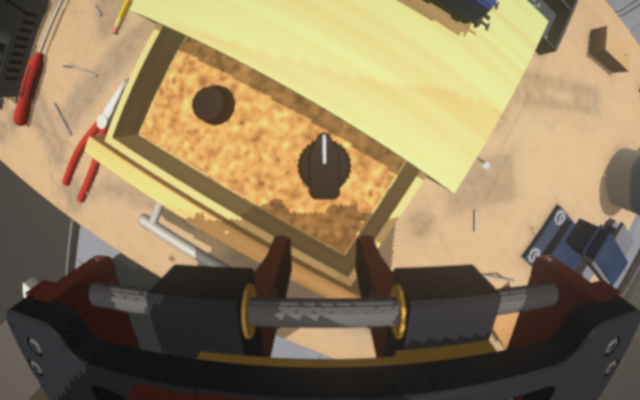

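Run:
```python
import cv2
im=cv2.imread("pics/w5.png")[120:210,285:365]; cv2.imwrite("pics/w5d.png",cv2.resize(im,None,fx=6.6,fy=6.6,interpolation=cv2.INTER_CUBIC))
```

```text
(no output)
```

View pics/w5d.png

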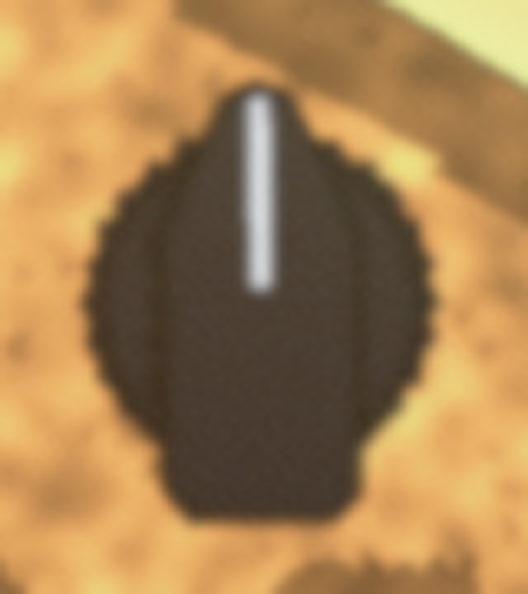

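Run:
```python
from h import *
np.set_printoptions(precision=4,suppress=True)
p=np.array([0.4872991172660348,-0.20429629120887594,0.1101362339810456]);q=np.array([-7.28e-05,0.857512858423019,-0.514462522665019,7.1e-05])
f=lambda x,y,z: wristz(285+(x+.5)/6.6-.5,120+(y+.5)/6.6-.5,z,p,q)[:2]
n=f(259,85,.057);b=f(261,520,.057);d=n-b;L=np.linalg.norm(d);print(L,np.degrees(np.arctan2(d[1],d[0])),"c",b+d/L*.021,n-d/L*.027)
l=f(88,300,.034);r=f(435,300,.034);print("skirt mid",(l+r)/2,np.linalg.norm(l-r))
l1,l2=f(259,95,.057),f(261,288,.057);e=l1-l2;print(np.degrees(np.arctan2(e[1],e[0])))
a=np.radians(-62);R=Rq(q); c=b+d/L*.0212
print("knob in tool", R.T@(np.r_[c,.057]-p))
```

```text
0.04689470107533874 28.359704907666746 c [ 0.5239 -0.185 ] [ 0.5229 -0.1855]
skirt mid [ 0.5241 -0.1852] 0.040834127928995594
28.6817422871374
knob in tool [ 0.0002 -0.0415  0.0531]
```

Run:
```python
from h import *
np.set_printoptions(precision=4,suppress=True)
a=np.radians(-61.6); k=[.5236,-.1852]
move_pose([*k,.09],down(a))
print(movel([*k,.0385],v=.08,until_force=8),get_tcp_pos())
command_gripper(0.0); print(get_grip_width(),get_grip_width()*88,get_tcp_pos(),get_ft_force())
movel([*k,.075],v=.1)
p=get_tcp_pos(); movel([p[0],p[1],.17],v=.2)
print(get_grip_width(),get_time(),get_ft_force())
# shaft at tool (0,-.0415): tcp = shaft + .0415*tool y ; tool y=(sin a,-cos a)
s=np.array([.4998,.3138]); t=s+.0415*np.array([np.sin(a),-np.cos(a)])
move_pose([*t,.17],down(a))
im,p,q=snap("wrist","w6"); print(list(map(float,p)),list(map(float,q)),get_time(),get_joint_pos())
c=im[120:210,265:385]; cv2.imwrite("pics/w6d.png",cv2.resize(c,None,fx=6.6,fy=6.6,interpolation=cv2.INTER_CUBIC))
```

```text
False [ 0.5237 -0.1853  0.0384]
0.24622740327266968 21.66801148799493 [ 0.524  -0.1853  0.039 ] [-0.7942 -0.0158  2.6247]
0.2486339572294841 16.225 [ 0.2902 -0.1114 -1.5947]
[0.46370596379668805, 0.2933313947412813, 0.16989700281462186] [9.581578466045818e-05, 0.858703533576903, -0.512472663581559, 3.6379917076274883e-05] 18.0333 [ 0.5422  0.3817  1.8398 -0.0002  0.9202  1.6187]
```

View pics/w6.png

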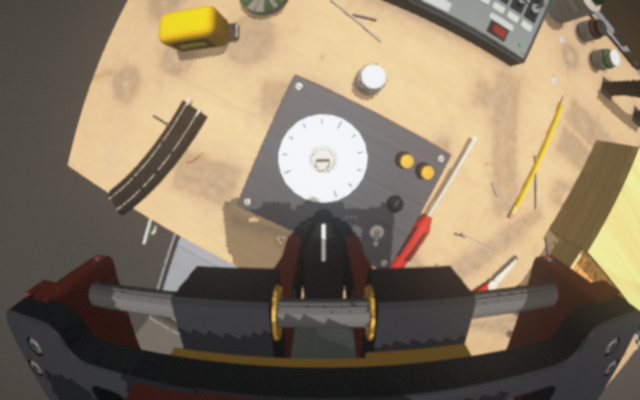

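View pics/w6d.png

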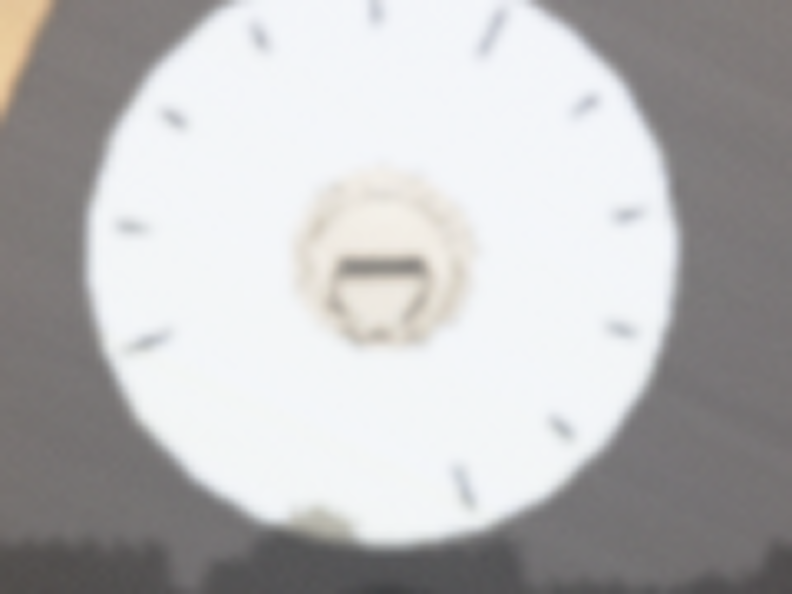

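Run:
```python
from h import *
np.set_printoptions(precision=4,suppress=True)
p=np.array([0.46370596379668805,0.2933313947412813,0.16989700281462186]);q=np.array([9.58e-05,0.858703533576903,-0.512472663581559,3.6e-05])
f=lambda x,y,z: wristz(265+(x+.5)/6.6-.5,120+(y+.5)/6.6-.5,z,p,q)[:2]
n=np.array([np.cos(np.radians(28.4)),np.sin(np.radians(28.4))])
s=f(386,258,.0675);c=f(382,272,.0835)-n*.0015
print(s,c); R=Rq(q)
for x,z in((s,.0675),(c,.0835)): print(R.T@(np.r_[x,z]-p))
l,r=f(336,267,.0835),f(427,267,.0835); print(np.degrees(np.arctan2((l-r)[1],(l-r)[0]))-90)
P=wristz(323,225,p[2]-.0385+.057,p,q); print("line front in tool",R.T@(P-p))
```

```text
[0.5017 0.3143] [0.5002 0.3141]
[-0.0005 -0.0434  0.1024]
[-0.001  -0.0419  0.0864]
28.325644737315827
line front in tool [-0.0004 -0.0244 -0.0185]
```

Run:
```python
from h import *
np.set_printoptions(precision=4,suppress=True)
a=np.radians(-61.6); s=[.5003,.3140]
move_pose([*s,.115],down(a))
f0=np.array(get_ft_force()); print(get_tcp_pos(),f0)
movel([*s,.100],v=.05)
for z in (.095,.090,.085,.082):
    h=movel([*s,z],v=.03,until_force=7)
    print(z,h,np.array(get_tcp_pos()),np.array(get_ft_force())-f0,np.array(get_ft_torque()),get_grip_width(),get_time())
    if h: break
snap("scene","sc7");snap("side","s7");
im,p,q=snap("wrist","w7")
```

```text
[0.5002 0.3129 0.1139] [ 0.32   -0.3903 -0.7543]
0.095 False [0.5005 0.3142 0.095 ] [ 1.242   1.0494 -0.3009] [ 0.168  -0.2264  0.018 ] 0.24523181051942594 19.1833
0.09 False [0.5005 0.3141 0.0898] [ 1.9689  1.8767 -0.8194] [ 0.2096 -0.4365 -0.0106] 0.24868190708728305 19.5
0.085 False [0.5005 0.3141 0.0848] [ 2.8287  1.7942 -2.3397] [ 0.3217 -0.5412 -0.0146] 0.24487224102501426 19.8167
0.082 False [0.5006 0.3142 0.0823] [2.2217 1.8212 3.6397] [ 0.2118 -0.3738  0.0149] 0.2494794299719728 20.0667
```

View pics/w7.png

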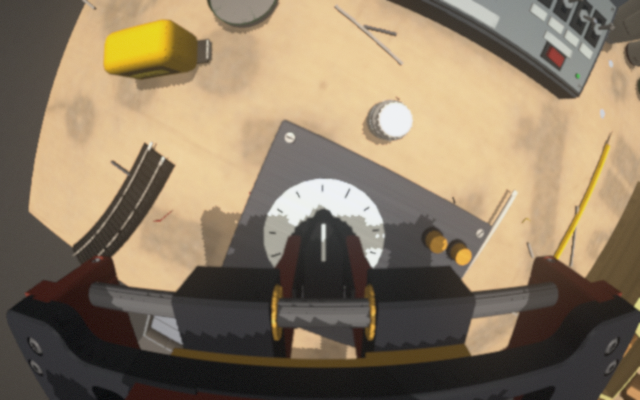

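The knob slid onto the shaft with low forces and is bearing at TCP z ≈ 0.082, the expected seat height. I'll settle there, then press in small steps.

Run:
```python
from h import *
np.set_printoptions(precision=4,suppress=True)
s=[.5003,.3140]
for z in (.0813,.0795,.078,.077,.076,.075,.074):
    h=movel([*s,z],v=.02); wait(.3)
    f=np.array(get_ft_force())
    print(z,np.array(get_tcp_pos()),f,np.array(get_ft_torque()),get_grip_width(),get_time())
    if f[2]>16: break
snap("scene","sc8");snap("side","s8")
c=lambda n,x,y,w,h: cv2.resize(cv2.imread(n)[y:y+h,x:x+w],(400,400),interpolation=cv2.INTER_CUBIC)
cv2.imwrite("pics/e8.png",np.hstack([c("pics/sc8.png",180,250,110,110),c("pics/s8.png",230,120,90,90)]))
```

```text
0.0813 [0.5005 0.3141 0.0815] [3.4988 1.2989 4.1374] [ 0.3136 -0.6247  0.0189] 0.2503578601521619 20.7667
0.0795 [0.5006 0.3141 0.0797] [3.11   1.379  5.8613] [ 0.2684 -0.5336  0.0752] 0.24740519091002416 21.3167
0.078 [0.5006 0.3142 0.0784] [2.4361 2.7439 7.889 ] [ 0.2416 -0.427   0.0495] 0.24227363383676012 21.8667
0.077 [0.5006 0.3142 0.0775] [2.3719 2.0724 7.6978] [ 0.2244 -0.3845  0.0003] 0.25188842231898084 22.4167
0.076 [0.5007 0.3143 0.0773] [ 0.2706 -0.1224 15.6337] [-0.0453 -0.0387  0.0039] 0.25101124997440266 22.9667
0.075 [0.5008 0.3143 0.0771] [-1.7753 -1.4761 23.4368] [-0.3076  0.3845  0.0112] 0.24647655866843438 23.5167
```

View pics/e8.png

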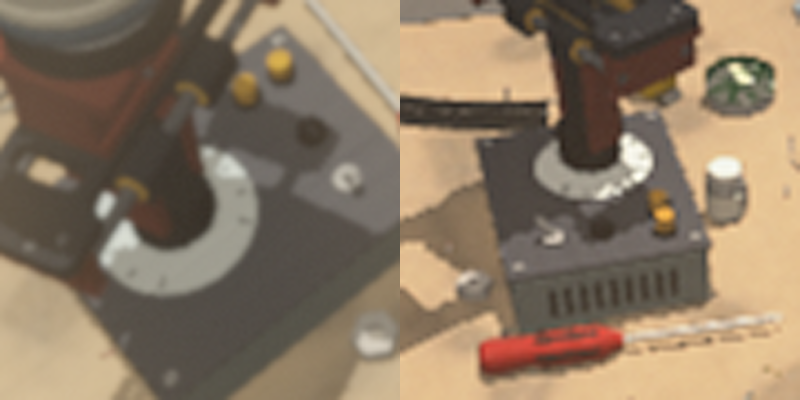

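Run:
```python
from h import *
np.set_printoptions(precision=4,suppress=True)
for _ in range(2):
    wait(.4); print(np.array(get_tcp_pos()),np.array(get_ft_force()),get_grip_width(),np.abs(get_qvel()).max(),get_time())
job_done()
```

```text
[0.5008 0.3143 0.0772] [-2.6231 -1.5825 23.3307] 0.24705998121941022 0.0016788072577283608 24.0167
[0.5008 0.3143 0.0771] [-1.8699 -1.1359 23.7798] 0.24648307600531028 0.0006271006535412717 24.4167
the job is handed in; nothing more can be done
```

I opened the drawer about 10 cm and took out the pointer knob. I put it on the D-shaft with its nose at about 28°, matching the flat, then pressed it to the stop and handed the job in at 24.4 s, still holding it down. The hand-in gave no verdict, so the checks below are my own.

- **Seating:** the knob went on with under 4 N. It was bearing on the shaft at a tool height of 82 mm, where I expected the shoulder.
- **Pressing:** the force rose from about 4 N to 8 N while the tool sank roughly 4.5 to 5 mm. It then climbed steeply, which is the stop.
- **Last reading before hand-in:** the arm was still, pressing with 23.8 N, and the grip opening matched the width of the knob's bar (about 22 mm).
- **Wagon and jar:** the jar stood upright beside the power unit in the last pictures. I did not re-measure the wagon at the end, but the arm never went near it.
- **Disagreements:** my position estimates for the shaft differed by 1 to 3 mm between views, which the bevel on the tip absorbed. The stop came about 0.8 mm higher than my grip height predicted, which is within the tolerance.

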